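Weigh the hemmed-in sample jar

ROBOT

A 6-joint arm with a two-finger parallel gripper is mounted at the origin on the work surface. World frame = base frame: x ahead of the robot, y to its left, z up, the work surface at z = 0. Lengths are in mm, angles in rad, forces in N, time in s.
With the tool pointing down it reaches from about 275 to 775 mm from the base axis. Payload 14.6 kg.
Tool frame: the origin (TCP) lies where the fingers leave the gripper's body, on its centre line; the fingertips stand 73 mm ahead of it and the grasp point (between the pads) lies 54 mm ahead of it; z points along the fingers, y is the line along which they close (so a half turn about z gives the same grasp; the last joint's range is limited). The gripper opens to 85 mm and grips with 20 to 120 N. Pads are 22 mm wide; open, the fingers measure 114 mm over their backs; the gripper's body (76 mm by 85 mm) begins 54 mm behind the grasp point. The pads swing forward as they close: fully open they stand 13 mm farther back than shut.
Start: joints at [1.124, 0.263, -0.048, 1.259, 0, 1.415], TCP at [151.035, 502.809, 303.878] pointing down, gripper open.
Joint ranges: [-2.65, 2.65], [-0.89, 1.7], [-1.18, 1.37], [-2.13, 2.11], [-1.35, 1.29], [-3.14, 3.14]. Speed limits (rad/s): [1.89, 1.89, 2.57, 2.79, 3.14, 3.14].

INTERFACE

Orientations are given as a 3x3 rotation matrix whose columns are the frame's x, y, z axes.
In Python, from plant import get_state, grab_frame, camera_info, sign_off, find_in gives the robot as it stands.
- The arm moves only by the shell command python3 -m creep 'ROWS' [FORCE]. ROWS is JSON, one flat list of numbers, 7 for each row, row after row: the shift along the world's x, y, z in mm, then the turn, a rotation vector about the world's x, y, z in rad, then the finger opening in mm, from 0 to 85.4. In form: [dx, dy, dz, rx, ry, rz, hand, dx, dy, dz, rx, ry, rz, hand, ...]. A call has exactly 8 rows; each row shifts and turns the commanded pose from where the row before left it; what a row does not reach is not made up. A row lasts 1/10 s, in which the tool goes at most 50 mm and 8.59 degrees, less where a joint would pass 70% of its speed; a pose out of reach is approached as far as the arm can. A call is refused whole if a number of a shift passes 50 or a number of a turn 0.15, either way. A call with a gripper value outside its range is refused whole. The fingers move at their own pace and stop on an object; FORCE is the grip in N (left out, the last holds). Time passes only in rows, so rows that do not move let the fingers close, or fill a call up. It gives the time, the measured TCP pose, the force, the opening and the grip force at its end, in the units of the state.
- get_state(): the state, without advancing time (a new reading comes with each control period).
- grab_frame(name): name is "scene" or "top" or "wrist"; returns (picture, depth): 400x640x3 uint8, red, green, blue; 400x640 float32, mm along the optical axis (not along the pixel's ray), 0 where there is no reading.
- camera_info(name): a dict with "fov_y" (degrees; the focal length in pixels is half the picture's height over the tangent of half this angle, whatever the lens; pixels are square), "cx", "cy" (the principal point, pixels), "R" (3x3) and "t" (3): a world point X has camera coordinates R X + t. Camera axes: x right, y down, z forward; pixel columns grow to the right and rows downward; lengths in mm; the calibration is good to about 2 mm. The wrist camera is an equidistant fisheye: a pixel r from the principal point sees the ray r / f radians off the axis. A picture is of the moment at which its call begins: read the wrist's pose just before it. camera_info takes no time and is no camera call; for the wrist camera it gives the pose at the moment of the call.
- sign_off(): hands the job in; it is judged then, once.
Trained networks look in the newest picture that a camera, given by its name, has taken for a name from the list of things; names that differ only in an ending like _2 or _b are one class to them, and where a whole thing is asked for, a point or a joint stands for the part that bears it (a point fixed in the world has none). Each returns a list of dicts, best first, with "p" (0 to 1); they miss things now and then, are a little off and sometimes report something else, mostly with a low value. They report only what shows in the picture. A call takes as long as a camera call. They do not tell look-alikes from the thing itself.
- find_in(camera, query): "position" ([column, row] in pixels, amid what is visible of it).
The state is a dict: "t": time; "joint_pos": joint angles; "joint_vel": joint speeds; "effort": joint torques, N m; "position": TCP position; "tcp_rot": TCP orientation; "ft_force": force on the tool from outside, world axes, zero at the start; "moment": the same for the moment, N m; "finger_gap": finger opening in mm; "grasp_force": force on a finger pad.
Only numpy, scipy, OpenCV 4.12 (cv2) and the standard library are available. Lean on these libraries where they do the work, as an engineer would, in place of code of your own. Each camera call takes 0.05 s, during which the arm holds its last target. There are 200 camera calls.

TASK

Weigh the little porcelain sample jar that stands hemmed in behind three bottles in the pale green tray: first stand all three bottles on the black rubber mat, then set the jar in the middle of the balance pan while they are all still on the mat, and last put each bottle back on the very spot in the tray where it stood. Keep everything upright, and leave the beaker and the mortar alone.

Things in the scene. Friction and masses are not known exactly. Their poses are not given: they have to be found in the camera images.
- tray: Pale mint-green bottle tray, fixed, 180 (its x) by 200 (its y) mm, floor 4 mm thick, rim 10 mm high; origin: centre of its underside, z up. On its floor are four thin black ring marks, centred in the tray frame at (30, 0) for the jar and (-32, 0), (30, 60), (30, -60) mm for the bottles, where they stand at the start (which bottle stands where varies). The tray stands at a different place and yaw each time.
- amber_center (a point): Amber glass bottle with black cap, loose, round, upright: 125 mm high, body 52 mm diameter up to 75 mm, sloping shoulder to a 26 mm neck at 95 mm, cap 32 mm diameter from 97 to 125 mm above the base (grip it there). 0.14 to 0.28 kg. The point is on the axis, 62.5 mm above the base; z along the axis, up.
- flask_center (a point): Conical flask of dark green glass with a cork, loose, round, upright: 118 mm high, base 54 mm diameter, cone narrowing to a plain neck 26 mm in diameter from 70 to 103 mm above the base (grip it there), thin 29 mm lip at 103 to 106, cork 22 mm in diameter above. 0.11 to 0.22 kg. The point is on the axis, 59 mm above the base; z along the axis, up.
- tub_center (a point): White plastic tub with a grey screw lid, loose, round, upright: 100 mm high, body 54 mm diameter up to 70 mm, lid 48 mm diameter from 74 to 100 mm above the base (grip it there). 0.13 to 0.25 kg. The point is on the axis, 50 mm above the base; z along the axis, up.
- jar_center (a point): Low white porcelain sample jar with a knobbed lid that does not come off, loose, round, upright: 44 mm diameter, 33 mm high plus a 12 mm wide, 7 mm high knob (40 mm in all). About 0.07 kg. At the start it stands in the tray between the taller bottles (gaps of about 10 mm), which leave no room for a gripper. The point is on the axis, 20 mm above the base; z along the axis, up.
- pan (a point): Electronic balance, fixed: white housing about 235 by 170 mm, 53 mm high, display on its -x side, with a round steel pan 110 mm in diameter whose top is 72 mm above the bench. The point is the centre of the pan top; z up. The pan does not move. The balance stands to the left or the right of the tray, the mat on the other side.
- mat_top (a point): Black ribbed rubber mat, fixed, 270 (its x) by 130 (its y) mm, 4 mm thick; three bottles fit in a row along its x, 85 mm apart. The point is the centre of its top; z up.
- beaker_rim (a point): Glass beaker, a bystander, loose, 64 mm diameter, 85 mm high. The point is the centre of its mouth.
- mortar_rim (a point): White porcelain mortar (bowl), a bystander, loose, 84 mm diameter, 50 mm high. The point is the centre of its mouth.
There are look-alikes about, which are no part of the job. Leave any orange or red look-alike of the part that bears jar_center alone.

How it is judged (in metres and radians):
On the way, in this order (a step that is already met when the one before it is completed fails the run):
1. all three bottles stand upright on the mat (x of amber_center in the frame of mat_top between -0.135 and 0.135 m and y of amber_center in the frame of mat_top between -0.065 and 0.065 m and z of amber_center in the frame of mat_top between 0.0565 and 0.0665 m and angle between each of amber_center, flask_center, tub_center's own z axis and vertical below 0.1 rad and x of flask_center in the frame of mat_top between -0.135 and 0.135 m and y of flask_center in the frame of mat_top between -0.065 and 0.065 m and z of flask_center in the frame of mat_top between 0.053 and 0.063 m and x of tub_center in the frame of mat_top between -0.135 and 0.135 m and y of tub_center in the frame of mat_top between -0.065 and 0.065 m and z of tub_center in the frame of mat_top between 0.044 and 0.054 m), for 0.2 s.
2. the jar stands released in the middle of the balance pan, with all three bottles on the mat (all of step 1 and horizontal distance between jar_center and pan below 0.015 m and z of jar_center in the frame of pan between 0.014 and 0.025 m and angle between jar_center's own z axis and vertical below 0.1 rad and contact force between the fingers and jar below 0.05 N and linear speed of jar below 0.02 m/s), for 0.2 s.
At the end, for the whole second after the job is handed in: The jar stands upright on the balance pan within 15 mm of its centre, each bottle stands upright within 15 mm of where it stood at the start, all at rest and released (horizontal distance between jar_center and pan below 0.015 m and z of jar_center in the frame of pan between 0.014 and 0.025 m and angle between each of jar_center, amber_center, flask_center, tub_center's own z axis and vertical below 0.1 rad and distance of each of amber_center, flask_center, tub_center from where it was at the start of the episode below 0.015 m and linear speed of each of amber, flask, tub, jar below 0.02 m/s); the robot touches nothing.
It fails at once if a bottle or the jar is tipped by more than 0.5 rad (angle between any of amber_center, flask_center, tub_center, jar_center's own z axis and vertical above 0.5 rad).
It fails at once if the beaker or the mortar is moved by more than 20 mm (distance of any of beaker_rim, mortar_rim from where it was at the start of the episode above 0.02 m).
It also fails if it takes over 141 s, if anything falls off the work surface, if the arm or the gripper's body presses on something with over 40 N, if the wrist force passes 120 N, or if a joint passes its speed limit or range.

## Working session

There is one attempt and no reset: what is moved stays moved. The work goes in short steps, Python scripts to look and compute and a shell command to move; the robot and the scene stay as the last step left them, time stands still between calls to the robot, and variables do not carry over. Pictures are saved under pics/ and viewed, at most 14 in all, crops included, and the job is handed in when it is done.

```bash
mkdir -p pics; cat > h.py <<'E'
import numpy as np,cv2
from plant import *
def pt(cam,u,v,d):
    c=camera_info(cam);f=200/np.tan(np.radians(c['fov_y'])/2)
    p=np.array([(u-c['cx'])/f*d,(v-c['cy'])/f*d,d])
    return np.array(c['R']).T@(p-np.array(c['t']))
def onz(cam,u,v,z):
    a=pt(cam,u,v,0.);b=pt(cam,u,v,1000.)
    return a+(b-a)*(z-a[2])/(b[2]-a[2])
def cloud(cam,d):
    c=camera_info(cam);f=200/np.tan(np.radians(c['fov_y'])/2)
    v,u=np.mgrid[:400,:640]
    p=np.stack([(u-c['cx'])/f*d,(v-c['cy'])/f*d,d],-1)
    return (p-np.array(c['t']))@np.array(c['R'])
E
python3 - <<'E'
from h import *
for n in('top','scene'):
    im,d=grab_frame(n);cv2.imwrite(f'pics/{n}0.png',im[:,:,::-1]);np.savez(f'{n}0.npz',im=im,d=d)
    for q in('tray','amber_center','flask_center','tub_center','jar_center','pan','mat_top','beaker_rim','mortar_rim'):
        r=find_in(n,q)[:2]
        for x in r:
            u,v=x['position'];dd=d[int(v),int(u)];print(n,q,round(x['p'],2),np.round([u,v]),pt(n,u,v,dd).round() if dd else None)
E
```

```text
top tray 0.84 [336. 258.] [489.  -7.   4.]
top amber_center 0.66 [334. 240.] [532.  -1.  45.]
top amber_center 0.65 [328. 266.] [470.  15. 126.]
top flask_center 0.71 [357. 244.] None
top tub_center 0.62 [313. 231.] [551.  50. 103.]
top tub_center 0.21 [198. 275.] [447. 327.  68.]
top jar_center 0.69 [336. 241.] [532.  -6.  43.]
top jar_center 0.66 [414. 210.] [ 610. -207.   35.]
top pan 0.92 [198. 272.] [455. 327.  71.]
top pan 0.5 [336. 259.] [485.  -4.  86.]
top mat_top 0.89 [465. 265.] [ 471. -340.    2.]
top beaker_rim 0.73 [249. 159.] [754. 228.   3.]
top mortar_rim 0.91 [432. 157.] [ 755. -266.   14.]
scene amber_center 0.78 [266. 188.] [498.  -2.  79.]
scene flask_center 0.78 [259. 218.] [531. -72.  50.]
scene tub_center 0.64 [297. 194.] [569.  28.  71.]
scene jar_center 0.85 [247. 279.] [ 620. -216.   29.]
scene jar_center 0.84 [352. 219.] [707.  60.  31.]
scene mat_top 0.75 [161. 299.] [ 489. -337.    2.]
scene beaker_rim 0.94 [393. 184.] [749. 188.  74.]
scene mortar_rim 0.63 [282. 318.] [ 733. -242.   16.]
```

View pics/top0.png

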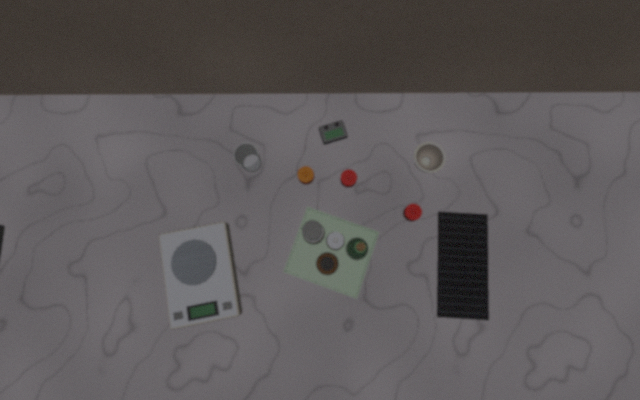

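View pics/scene0.png

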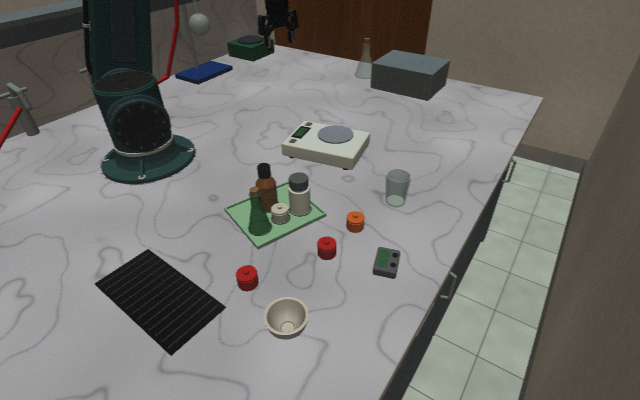

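The top view shows the white jar at (336,241), with tub (313,231), flask (357,247) and amber (327,264) around it. Possible mix-ups for the jar are red (413,212), red (348,178) and orange (306,175), none of them white. I choose the white one. The balance is at (198,265) and the mat at (463,265).

```bash
python3 - <<'E'
from h import *
z=np.load('top0.npz');im=z['im'];d=z['d'];P=cloud('top',d)
c=camera_info('top');print(c['fov_y'],np.array(c['R']).round(2).tolist(),np.array(c['t']).round())
hsv=cv2.cvtColor(im,cv2.COLOR_RGB2HSV);print(hsv[285,345],hsv[260,463],hsv[262,195],im[285,345])
def rect(m,z0):
    m=cv2.morphologyEx(m.astype(np.uint8),cv2.MORPH_OPEN,np.ones((3,3)))
    cs,_=cv2.findContours(m,0,2);q=max(cs,key=cv2.contourArea)
    w=np.array([onz('top',u,v,z0)[:2] for u,v in q[:,0]],np.float32);return cv2.minAreaRect(w)
roi=np.zeros((400,640),bool);roi[200:305,280:385]=1
g=roi&(im[...,1].astype(int)-im[...,0]>8)
print('tray',rect(g,7))
roi[:]=0;roi[195:335,425:500]=1
m=roi&(hsv[...,2]<60);print('mat',rect(m,4))
# pan top by height
def circ(zl,zh,cen,r=60):
    s=(P[...,2]>zl)&(P[...,2]<zh)&(np.hypot(P[...,0]-cen[0],P[...,1]-cen[1])<r)&(d>0)
    q=P[s][:,:2].astype(np.float32);(cc,rr)=cv2.minEnclosingCircle(q);return len(q),q.mean(0),cc,rr,np.median(P[s][:,2])
print('pan',circ(66,80,(455,327),80))
print('amber',circ(117,135,(470,15),30));print('tub',circ(93,110,(551,50),30));print('flask',circ(95,130,(520,-60),40));print('jar',circ(26,45,(532,-6),26))
print('beaker',circ(60,100,(750,215),60),'mortar',circ(35,60,(755,-266),60))
x=cv2.resize(im[200:305,280:385],(630,630)[:2],interpolation=2)[:600];cv2.imwrite('pics/crop0.png',x[...,::-1])
E
```

```text
55.38878977034575 [[-0.0, -1.0, -0.01], [-0.99, 0.0, -0.17], [0.17, 0.01, -0.99]] [ 23. 640. 911.]
[ 51  28 120] [170  64  24] [107  25  92] [111 120 107]
tray ((505.66998291015625, 5.029701232910156), (196.19798278808594, 176.7353057861328), 70.5533218383789)
mat ((472.7611389160156, -332.7691650390625), (128.23033142089844, 266.7648010253906), 86.49102020263672)
pan (1618, array([478.4193 , 338.93906], dtype=float32), (479.3527526855469, 340.07464599609375), 55.52860641479492, np.float64(71.73024981497795))
amber (156, array([475.0835  ,  15.782774], dtype=float32), (475.15130615234375, 15.886075973510742), 15.694600105285645, np.float64(128.285047450364))
tub (321, array([553.1422 ,  51.17056], dtype=float32), (553.8722534179688, 51.77593994140625), 24.108158111572266, np.float64(103.27618207541077))
flask (117, array([513.13556 , -60.745945], dtype=float32), (513.2512817382812, -61.35205841064453), 14.175968170166016, np.float64(119.93192768330076))
jar (231, array([533.211   ,  -5.141352], dtype=float32), (533.3687744140625, -4.984188079833984), 21.684310913085938, np.float64(36.60690114343094))
beaker (235, array([746.99115, 221.70195], dtype=float32), (744.2648315429688, 219.2300567626953), 32.069580078125, np.float64(78.6176608764568)) mortar (367, array([ 749.5574 , -253.99002], dtype=float32), (747.0270385742188, -250.0762176513672), 42.210113525390625, np.float64(48.05256635434902))
```

View pics/crop0.png

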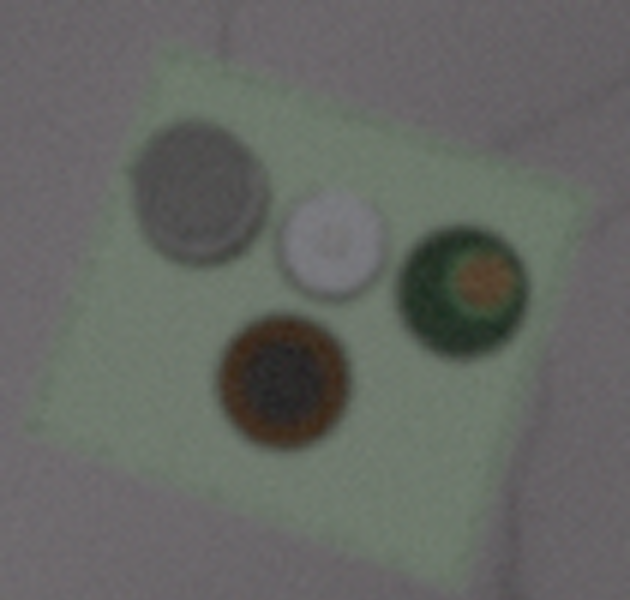

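The crop confirms a white knobbed jar in the middle, ringed by tub (grey lid), flask (cork) and amber (black cap). Measured positions (x, y):

| Thing | Position |
|---|---|
| Tray centre | (505.7, 5), yaw -19.5° |
| Amber | (475, 16) |
| Tub | (554, 51.5) |
| Flask | (513.5, -61.5) |
| Jar | (534, -5) |
| Pan | (479, 340) |
| Mat slots | (388, -328), (473, -333), (558, -338) |

The flask goes first.

```bash
python3 -c "
from plant import *
s=get_state();print(s['t'],s['position'],s['tcp_rot'],s['finger_gap'])"
python3 -m creep '[45,-50,0,0,0,0,85, 45,-50,0,0,0,0,85, 45,-50,0,0,0,0,85, 45,-50,0,0,0,0,85, 45,-50,0,0,0,0,85, 45,-50,0,0,0,0,85, 45,-50,0,0,0,0,85, 45,-50,0,0,0,0,85]' 60
```

```text
1.0 [151.036553   502.79989703 303.8699368 ] [[-9.57722613e-01  2.87693233e-01 -1.30151162e-05]
 [ 2.87693234e-01  9.57722613e-01 -1.50343611e-05]
 [ 8.13958710e-06 -1.81431085e-05 -1.00000000e+00]] 85.14228402160835
t: 1.8
position: [419.7, 203.7, 304.1]
tcp_rot: [[-0.958, 0.288, 0.001], [0.288, 0.958, 0.0], [-0.001, 0.0, -1.0]]
ft_force: [1.1, 1.7, 0.0]
finger_gap: 85.0
grasp_force: 0.0
```

```bash

python3 -m creep '[14,-38,-10,0,0,0,85, 14,-38,-10,0,0,0,85, 14,-38,-10,0,0,0,85, 14,-38,-10,0,0,0,85, 14,-38,-10,0,0,0,85, 14,-38,-10,0,0,0,85, 10,-37,0,0,0,0,85, 0,0,0,0,0,0,85]'
python3 - <<'E'
from h import *
im,d=grab_frame('wrist');cv2.imwrite('pics/w1.png',im[...,::-1]);s=get_state();print(s['position'])
for q in('flask_center','jar_center'):print(q,find_in('wrist',q)[:2])
c=camera_info('wrist');print(c)
E
```

```text
t: 2.6
position: [513.7, -63.1, 243.4]
tcp_rot: [[-0.957, 0.291, -0.0], [0.291, 0.957, -0.001], [-0.0, -0.001, -1.0]]
ft_force: [0.2, 0.2, -0.1]
finger_gap: 85.0
grasp_force: 0.0
[512.97375994 -61.29750837 243.50355771]
flask_center [{'position': [322.5, 194.8], 'p': 0.56}]
jar_center [{'position': [382.7, 190.7], 'p': 0.9}, {'position': [472.2, 291.2], 'p': 0.81}]
{'fov_y': 65.70646984690485, 'cx': 320.6908013083043, 'cy': 201.55881253750977, 'R': array([[ 2.87288585e-01,  9.57844028e-01,  2.93699607e-04],
       [ 9.11313346e-01, -2.73426902e-01,  3.07807919e-01],
       [ 2.94912282e-01, -8.81620491e-02, -9.51448474e-01]]), 't': array([ -89.6019959 , -505.27872463,  166.58165948])}
```

View pics/w1.png

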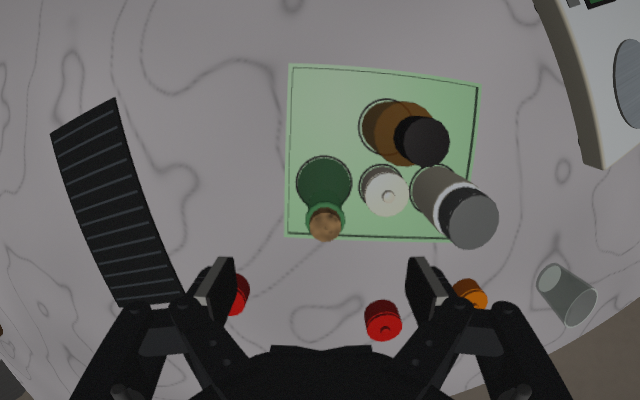

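The wrist view shows the flask at (325,222), centred between the fingers, with the white jar at (384,190). I descend and grip.

```bash

python3 -m creep '[0,0,-25,0,0,0,85, 0,0,-25,0,0,0,85, 0,0,-25,0,0,0,85, 0,0,-20,0,0,0,85, 0,0,-8,0,0,0,85, 0,0,0,0,0,0,20, 0,0,0,0,0,0,20, 0,0,0,0,0,0,20]' 50
python3 -m creep '[0,0,0,0,0,0,20, 0,0,0,0,0,0,20, 0,0,0,0,0,0,20, 0,0,0,0,0,0,20, 0,0,0,0,0,0,20, 0,0,10,0,0,0,20, 0,0,20,0,0,0,20, 0,0,20,0,0,0,20]'
```

```text
t: 3.55
position: [513.1, -59.4, 141.9]
tcp_rot: [[-0.958, 0.287, 0.002], [0.287, 0.958, -0.0], [-0.002, 0.0, -1.0]]
ft_force: [0.3, -0.1, -0.6]
finger_gap: 43.8
grasp_force: 0.0
t: 4.35
position: [512.4, -59.5, 192.1]
tcp_rot: [[-0.958, 0.288, -0.0], [0.288, 0.958, 0.0], [0.0, 0.0, -1.0]]
ft_force: [0.3, -0.2, -2.1]
finger_gap: 24.9
grasp_force: 49.2
```

```bash

python3 -m creep '[-3,-20,5,0,0,0,20, -5,-35,0,0,0,0,20, -6,-40,0,0,0,0,20, -6,-42,0,0,0,0,20, -6,-42,0,0,0,0,20, -6,-40,0,0,0,0,20, -5,-34,0,0,0,0,20, -3,-20,0,0,0,0,20]'
python3 -m creep '[0,0,-10,0,0,0,20, 0,0,-15,0,0,0,20, 0,0,-13,0,0,0,20, 0,0,-10,0,0,0,20, 0,0,-5,0,0,0,20, 0,0,0,0,0,0,20, 0,0,0,0,0,0,20, 0,0,0,0,0,0,20]'
```

```text
t: 5.15
position: [472.1, -334.9, 196.5]
tcp_rot: [[-0.957, 0.289, 0.0], [0.289, 0.957, -0.001], [-0.001, -0.0, -1.0]]
ft_force: [0.6, -0.0, -1.8]
finger_gap: 25.1
grasp_force: 49.3
t: 5.95
position: [472.8, -332.6, 143.4]
tcp_rot: [[-0.958, 0.288, 0.001], [0.288, 0.958, -0.001], [-0.001, -0.0, -1.0]]
ft_force: [-0.3, 0.3, -1.4]
finger_gap: 25.2
grasp_force: 49.4
```

```bash

python3 -m creep '[0,0,-1,0,0,0,20, 0,0,-1,0,0,0,20, 0,0,0,0,0,0,20, 0,0,0,0,0,0,20, 0,0,0,0,0,0,20, 0,0,0,0,0,0,20, 0,0,0,0,0,0,20, 0,0,0,0,0,0,20]'
```

```text
t: 6.75
position: [472.8, -332.8, 141.7]
tcp_rot: [[-0.958, 0.288, 0.001], [0.288, 0.958, -0.001], [-0.001, -0.001, -1.0]]
ft_force: [-2.1, 1.2, 9.1]
finger_gap: 24.5
grasp_force: 50.6
```

```bash

python3 -m creep '[0,0,0,0,0,0,60, 0,0,0,0,0,0,85, 0,0,0,0,0,0,85, 0,0,0,0,0,0,85, 0,0,20,0,0,0,85, 0,0,40,0,0,0,85, 0,0,40,0,0,0,85, 0,10,10,0,0,0,85]'
python3 -m creep '[0,40,0,0,0,0,85, 0,46,0,0,0,0,85, 0,46,0,0,0,0,85, 0,46,0,0,0,0,85, 0,46,0,0,0,0,85, 0,46,0,0,0,0,85, 1,40,0,0,0,0,85, 1,28,0,0,0,0,85]'
```

```text
t: 7.55
position: [473.5, -323.8, 254.7]
tcp_rot: [[-0.957, 0.288, 0.004], [0.288, 0.958, -0.004], [-0.005, -0.003, -1.0]]
ft_force: [0.2, -0.3, -0.6]
finger_gap: 84.6
grasp_force: 0.0
t: 8.35
position: [473.9, 18.0, 250.6]
tcp_rot: [[-0.958, 0.286, -0.0], [0.286, 0.958, 0.0], [0.0, 0.0, -1.0]]
ft_force: [0.9, 0.7, -0.7]
finger_gap: 84.9
grasp_force: 0.0
```

```bash

python3 -m creep '[0,0,-15,0,0,0,85, 0,0,-25,0,0,0,85, 0,0,-25,0,0,0,85, 0,0,-15,0,0,0,85, 0,0,-5,0,0,0,85, 0,0,0,0,0,0,85, 0,0,0,0,0,0,26, 0,0,0,0,0,0,26]' 50
python3 -m creep '[0,0,0,0,0,0,26, 0,0,0,0,0,0,26, 0,0,0,0,0,0,26, 0,0,0,0,0,0,26, 0,0,0,0,0,0,26, 0,0,10,0,0,0,26, 0,0,20,0,0,0,26, 0,0,20,0,0,0,26]'
```

```text
t: 9.15
position: [475.0, 15.4, 166.6]
tcp_rot: [[-0.958, 0.288, 0.001], [0.288, 0.958, -0.0], [-0.001, 0.0, -1.0]]
ft_force: [-0.4, 0.7, 0.8]
finger_gap: 58.6
grasp_force: 0.0
t: 9.95
position: [474.3, 15.5, 216.9]
tcp_rot: [[-0.958, 0.288, -0.001], [0.288, 0.958, -0.0], [0.001, -0.0, -1.0]]
ft_force: [0.1, 0.7, -2.5]
finger_gap: 31.0
grasp_force: 50.5
```

```bash

python3 -m creep '[-5,-20,5,0,0,0,26, -9,-36,0,0,0,0,26, -10,-40,0,0,0,0,26, -10,-40,0,0,0,0,26, -10,-40,0,0,0,0,26, -10,-40,0,0,0,0,26, -10,-40,0,0,0,0,26, -10,-38,0,0,0,0,26]'
python3 -m creep '[-8,-31,0,0,0,0,26, -5,-18,0,0,0,0,26, 0,0,-10,0,0,0,26, 0,0,-15,0,0,0,26, 0,0,-15,0,0,0,26, 0,0,-8,0,0,0,26, 0,0,-3,0,0,0,26, 0,0,0,0,0,0,26]'
python3 -m creep '[0,0,0,0,0,0,26, 0,0,-2,0,0,0,26, 0,0,-2,0,0,0,26, 0,0,0,0,0,0,26, 0,0,0,0,0,0,26, 0,0,0,0,0,0,26, 0,0,0,0,0,0,26, 0,0,0,0,0,0,26]'
```

```text
t: 10.75
position: [399.8, -280.2, 221.5]
tcp_rot: [[-0.958, 0.288, 0.0], [0.288, 0.958, -0.0], [-0.0, -0.0, -1.0]]
ft_force: [1.3, 0.1, -1.6]
finger_gap: 30.6
grasp_force: 50.8
t: 11.55
position: [387.7, -327.1, 169.9]
tcp_rot: [[-0.958, 0.287, -0.0], [0.287, 0.958, 0.0], [0.0, 0.0, -1.0]]
ft_force: [0.2, 0.2, -2.7]
finger_gap: 30.6
grasp_force: 50.8
t: 12.35
position: [387.9, -327.7, 166.4]
tcp_rot: [[-0.958, 0.288, 0.001], [0.288, 0.958, -0.001], [-0.001, -0.0, -1.0]]
ft_force: [-0.4, 1.6, 5.2]
finger_gap: 30.9
grasp_force: 51.7
```

```bash

python3 -m creep '[0,0,0,0,0,0,60, 0,0,0,0,0,0,85, 0,0,0,0,0,0,85, 0,0,0,0,0,0,85, 0,0,20,0,0,0,85, 0,0,40,0,0,0,85, 0,0,24,0,0,0,85, 0,0,0,0,0,0,85]'
python3 -m creep '[17,38,0,0,0,0,85, 17,40,0,0,0,0,85, 17,40,0,0,0,0,85, 17,40,0,0,0,0,85, 17,40,0,0,0,0,85, 17,40,0,0,0,0,85, 17,40,0,0,0,0,85, 17,38,0,0,0,0,85]'
python3 -m creep '[15,35,0,0,0,0,85, 15,28,0,0,0,0,85, 0,0,0,0,0,0,85, 0,0,-20,0,0,0,85, 0,0,-35,0,0,0,85, 0,0,-35,0,0,0,85, 0,0,-10,0,0,0,85, 0,0,0,0,0,0,85]'
```

```text
t: 13.15
position: [388.4, -328.4, 252.8]
tcp_rot: [[-0.958, 0.288, 0.003], [0.288, 0.958, -0.004], [-0.004, -0.003, -1.0]]
ft_force: [-0.1, -0.7, -0.7]
finger_gap: 85.2
grasp_force: 0.0
t: 13.95
position: [523.8, -9.6, 249.2]
tcp_rot: [[-0.958, 0.287, -0.001], [0.287, 0.958, 0.0], [0.001, -0.0, -1.0]]
ft_force: [-0.4, -1.4, -0.0]
finger_gap: 84.9
grasp_force: 0.0
t: 14.75
position: [552.8, 51.2, 148.9]
tcp_rot: [[-0.958, 0.288, -0.003], [0.288, 0.958, 0.0], [0.003, -0.001, -1.0]]
ft_force: [0.7, 0.9, 0.6]
finger_gap: 85.1
grasp_force: 0.0
```

```bash

python3 -m creep '[1,0,-7,0,0,0,85, 0,0,0,0,0,0,85, 0,0,0,0,0,0,42, 0,0,0,0,0,0,42, 0,0,0,0,0,0,42, 0,0,0,0,0,0,42, 0,0,0,0,0,0,42, 0,0,0,0,0,0,42]' 50
python3 -m creep '[0,0,10,0,0,0,42, 0,0,20,0,0,0,42, 0,0,20,0,0,0,42, 0,-15,10,0,0,0,42, 0,-30,0,0,0,0,42, 0,-40,0,0,0,0,42, 0,-40,0,0,0,0,42, 0,-40,0,0,0,0,42]'
python3 -m creep '[0,-40,0,0,0,0,42, 0,-40,0,0,0,0,42, 0,-40,0,0,0,0,42, 0,-40,0,0,0,0,42, 0,-35,0,0,0,0,42, 4,-20,0,0,0,0,42, 0,-8,0,0,0,0,42, 0,0,0,0,0,0,42]'
```

```text
t: 15.55
position: [555.3, 51.9, 144.0]
tcp_rot: [[-0.958, 0.287, 0.002], [0.287, 0.958, 0.001], [-0.002, 0.002, -1.0]]
ft_force: [-0.7, 3.8, 10.9]
finger_gap: 47.1
grasp_force: 75.6
t: 16.35
position: [554.1, -115.7, 203.0]
tcp_rot: [[-0.958, 0.288, -0.0], [0.288, 0.958, -0.0], [0.0, -0.0, -1.0]]
ft_force: [0.5, 0.4, -2.9]
finger_gap: 46.8
grasp_force: 74.1
t: 17.15
position: [558.0, -337.5, 202.6]
tcp_rot: [[-0.957, 0.289, -0.001], [0.289, 0.957, 0.0], [0.001, 0.0, -1.0]]
ft_force: [-0.6, 0.3, -2.4]
finger_gap: 46.4
grasp_force: 74.2
```

```bash

python3 -m creep '[0,0,-10,0,0,0,42, 0,0,-20,0,0,0,42, 0,0,-15,0,0,0,42, 0,0,-8,0,0,0,42, 0,0,-3,0,0,0,42, 0,0,-2,0,0,0,42, 0,0,0,0,0,0,42, 0,0,0,0,0,0,42]'
```

```text
t: 17.95
position: [558.8, -336.6, 145.4]
tcp_rot: [[-0.958, 0.288, 0.001], [0.288, 0.958, -0.0], [-0.001, -0.0, -1.0]]
ft_force: [0.4, -0.2, -2.5]
finger_gap: 46.7
grasp_force: 74.2
```

```bash

python3 -m creep '[0,0,-1,0,0,0,42, 0,0,-1,0,0,0,42, 0,0,0,0,0,0,42, 0,0,0,0,0,0,42, 0,0,0,0,0,0,42, 0,0,0,0,0,0,42, 0,0,0,0,0,0,42, 0,0,0,0,0,0,42]'
```

```text
t: 18.75
position: [558.8, -336.6, 144.1]
tcp_rot: [[-0.958, 0.288, 0.001], [0.288, 0.958, -0.001], [-0.001, -0.0, -1.0]]
ft_force: [-3.3, 2.0, 10.1]
finger_gap: 46.8
grasp_force: 76.6
```

Contact. I release, retreat towards the jar and check with the cameras.

```bash

python3 -m creep '[0,0,0,0,0,0,60, 0,0,0,0,0,0,85, 0,0,0,0,0,0,85, 0,0,0,0,0,0,85, 0,0,20,0,0,0,85, 0,0,40,0,0,0,85, 0,0,40,0,0,0,85, 0,0,0,0,0,0,85]'
python3 -m creep '[-3,40,0,0,0,0,85, -3,42,0,0,0,0,85, -3,42,0,0,0,0,85, -3,42,0,0,0,0,85, -3,42,0,0,0,0,85, -3,42,0,0,0,0,85, -4,42,0,0,0,0,85, -3,40,0,0,0,0,85]'
python3 - <<'E'
from h import *
im,d=grab_frame('top');cv2.imwrite('pics/top1.png',im[180:330,280:520,::-1].repeat(3,0).repeat(3,1));P=cloud('top',d)
def circ(zl,zh,cen,r=60):
    s=(P[...,2]>zl)&(P[...,2]<zh)&(np.hypot(P[...,0]-cen[0],P[...,1]-cen[1])<r)&(d>0)
    q=P[s][:,:2].astype(np.float32);return (len(q),)+cv2.minEnclosingCircle(q) if len(q) else None
print('amber',circ(117,135,(388,-328),30));print('tub',circ(93,110,(558,-338),32));print('flask',circ(100,130,(473,-333),30));print('jar',circ(26,45,(532,-6),26))
E
```

```text
t: 19.55
position: [559.8, -337.4, 248.1]
tcp_rot: [[-0.958, 0.288, 0.006], [0.288, 0.958, -0.005], [-0.007, -0.003, -1.0]]
ft_force: [-0.4, -0.4, -0.7]
finger_gap: 85.2
grasp_force: 0.0
t: 20.35
position: [533.0, -2.8, 242.5]
tcp_rot: [[-0.958, 0.288, -0.0], [0.288, 0.958, 0.0], [0.0, -0.0, -1.0]]
ft_force: [1.1, -0.8, 1.0]
finger_gap: 85.0
grasp_force: 0.0
amber (186, (387.8768005371094, -327.5631408691406), 16.364646911621094)
tub (343, (557.2455444335938, -336.75042724609375), 24.36209487915039)
flask (129, (473.2228088378906, -333.78741455078125), 14.229081153869629)
jar None
```

View pics/top1.png

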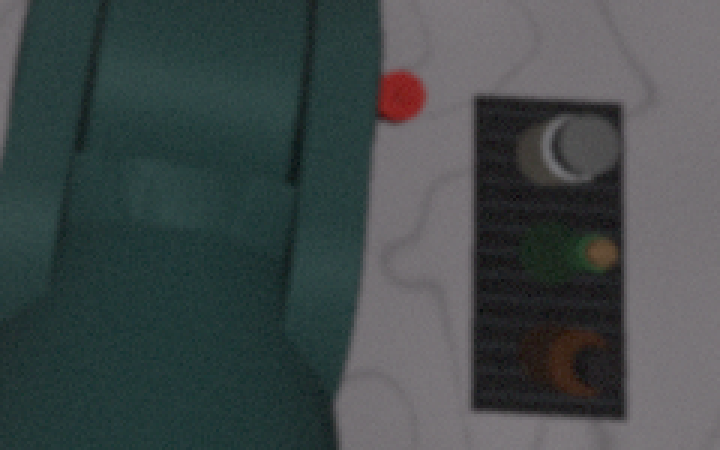

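All three bottles stand on the mat: tub (585,145), flask (600,252), amber (590,362) in the crop. Next is the jar.

```bash

python3 -m creep '[0,0,-25,0,0,0,85, 0,0,-35,0,0,0,85, 0,0,-35,0,0,0,85, 0,0,-30,0,0,0,85, 0,0,-20,0,0,0,85, 0,0,-10,0,0,0,85, 0,0,-5,0,0,0,85, 0,0,0,0,0,0,85]'
python3 -m creep '[0,0,0,0,0,0,38, 0,0,0,0,0,0,38, 0,0,0,0,0,0,38, 0,0,0,0,0,0,38, 0,0,0,0,0,0,38, 0,0,0,0,0,0,38, 0,0,0,0,0,0,38, 0,0,0,0,0,0,38]' 30
```

```text
t: 21.2
position: [533.7, -4.6, 82.9]
tcp_rot: [[-0.958, 0.288, -0.0], [0.288, 0.958, 0.0], [0.0, -0.0, -1.0]]
ft_force: [-0.2, -0.3, 0.3]
finger_gap: 85.0
grasp_force: 0.0
t: 22.0
position: [533.9, -4.6, 83.6]
tcp_rot: [[-0.958, 0.288, 0.001], [0.288, 0.958, -0.0], [-0.001, 0.0, -1.0]]
ft_force: [-1.8, -0.1, 7.1]
finger_gap: 43.3
grasp_force: 29.6
```

```bash

python3 -m creep '[0,0,10,0,0,0,38, 0,0,30,0,0,0,38, 0,0,40,0,0,0,38, 0,0,30,0,0,0,38, -3,20,5,0,0,0,38, -6,35,0,0,0,0,38, -6,40,0,0,0,0,38, -6,40,0,0,0,0,38]'
python3 -m creep '[-6,40,0,0,0,0,38, -6,40,0,0,0,0,38, -6,40,0,0,0,0,38, -6,38,0,0,0,0,38, -6,32,0,0,0,0,38, -4,20,0,0,0,0,38, 0,0,0,0,0,0,38, 0,0,0,0,0,0,38]'
```

```text
t: 22.8
position: [512.2, 131.7, 198.8]
tcp_rot: [[-0.957, 0.288, 0.001], [0.288, 0.957, 0.0], [-0.001, 0.0, -1.0]]
ft_force: [1.4, -0.6, -0.4]
finger_gap: 42.9
grasp_force: 30.8
t: 23.6
position: [478.5, 340.5, 198.3]
tcp_rot: [[-0.958, 0.287, 0.0], [0.287, 0.958, -0.0], [-0.0, -0.0, -1.0]]
ft_force: [-0.0, -1.2, -1.5]
finger_gap: 42.7
grasp_force: 30.8
```

```bash

python3 -m creep '[1,0,-10,0,0,0,38, 0,0,-15,0,0,0,38, 0,0,-12,0,0,0,38, 0,0,-6,0,0,0,38, 0,0,-2,0,0,0,38, 0,0,0,0,0,0,38, 0,0,0,0,0,0,38, 0,0,0,0,0,0,38]'
python3 -m creep '[0,0,-1,0,0,0,38, 0,0,-1,0,0,0,38, 0,0,0,0,0,0,38, 0,0,0,0,0,0,38, 0,0,0,0,0,0,38, 0,0,0,0,0,0,38, 0,0,0,0,0,0,38, 0,0,0,0,0,0,38]'
```

```text
t: 24.4
position: [479.8, 340.6, 153.3]
tcp_rot: [[-0.958, 0.288, 0.001], [0.288, 0.958, 0.0], [-0.001, 0.001, -1.0]]
ft_force: [-0.1, -0.0, -0.9]
finger_gap: 42.9
grasp_force: 30.8
t: 25.2
position: [479.7, 340.6, 151.7]
tcp_rot: [[-0.958, 0.288, 0.001], [0.288, 0.958, 0.0], [-0.001, 0.001, -1.0]]
ft_force: [-1.8, -1.8, 9.7]
finger_gap: 42.8
grasp_force: 31.9
```

Contact with the pan. I release, rise, move away towards the tub and then verify.

```bash

python3 -m creep '[0,0,0,0,0,0,60, 0,0,0,0,0,0,85, 0,0,0,0,0,0,85, 0,0,0,0,0,0,85, 0,0,0,0,0,0,85, 0,0,20,0,0,0,85, 0,0,40,0,0,0,85, 0,0,38,0,0,0,85]'
python3 -m creep '[4,-30,0,0,0,0,85, 5,-42,0,0,0,0,85, 5,-45,0,0,0,0,85, 5,-45,0,0,0,0,85, 5,-45,0,0,0,0,85, 5,-45,0,0,0,0,85, 5,-45,0,0,0,0,85, 5,-45,0,0,0,0,85]'
python3 - <<'E'
from h import *
im,d=grab_frame('top');cv2.imwrite('pics/top2.png',im[200:340,140:260,::-1].repeat(4,0).repeat(4,1));P=cloud('top',d)
def circ(zl,zh,cen,r=60):
    s=(P[...,2]>zl)&(P[...,2]<zh)&(np.hypot(P[...,0]-cen[0],P[...,1]-cen[1])<r)&(d>0)
    q=P[s][:,:2].astype(np.float32);return (len(q),)+cv2.minEnclosingCircle(q) if len(q) else None
print('jar',circ(95,120,(479,340),50),'pan',circ(66,80,(479,340),60))
E
```

```text
t: 26.0
position: [479.3, 340.3, 249.9]
tcp_rot: [[-0.958, 0.288, -0.001], [0.288, 0.958, -0.0], [0.001, -0.001, -1.0]]
ft_force: [2.0, 1.1, 0.4]
finger_gap: 84.8
grasp_force: 0.0
t: 26.8
position: [518.5, -3.4, 249.0]
tcp_rot: [[-0.958, 0.288, 0.0], [0.288, 0.958, -0.0], [-0.0, 0.0, -1.0]]
ft_force: [1.4, 0.8, 0.6]
finger_gap: 84.9
grasp_force: 0.0
jar (293, (478.62457275390625, 339.2059326171875), 22.24982452392578) pan (1294, (478.7734375, 339.8397216796875), 55.28195571899414)
```

View pics/top2.png

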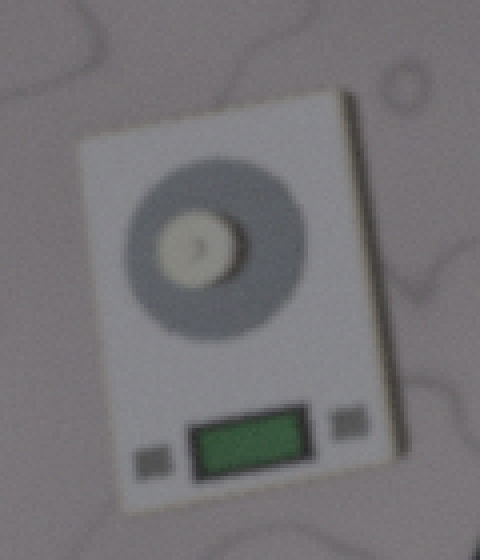

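The jar stands upright at (198,248) in the crop, and depth puts it within 1 mm of the pan centre. Now the tub goes back.

```bash

python3 -m creep '[5,-42,0,0,0,0,85, 5,-42,0,0,0,0,85, 5,-42,0,0,0,0,85, 5,-42,0,0,0,0,85, 5,-42,0,0,0,0,85, 5,-42,0,0,0,0,85, 5,-42,0,0,0,0,85, 5,-41,0,0,0,0,85]'
python3 -m creep '[0,0,0,0,0,0,85, 0,0,-20,0,0,0,85, 0,0,-35,0,0,0,85, 0,0,-30,0,0,0,85, 0,0,-15,0,0,0,85, 0,0,-5,0,0,0,85, 0,0,0,0,0,0,85, 0,0,0,0,0,0,85]'
```

```text
t: 27.65
position: [558.6, -338.3, 248.8]
tcp_rot: [[-0.958, 0.288, 0.0], [0.288, 0.958, 0.0], [-0.0, 0.0, -1.0]]
ft_force: [0.4, 0.8, 0.8]
finger_gap: 85.2
grasp_force: 0.0
t: 28.45
position: [559.0, -336.6, 144.9]
tcp_rot: [[-0.958, 0.288, 0.001], [0.287, 0.958, -0.001], [-0.001, -0.0, -1.0]]
ft_force: [0.0, 0.7, 0.2]
finger_gap: 85.0
grasp_force: 0.0
```

```bash

python3 -m creep '[0,0,0,0,0,0,42, 0,0,0,0,0,0,42, 0,0,0,0,0,0,42, 0,0,0,0,0,0,42, 0,0,0,0,0,0,42, 0,0,10,0,0,0,42, 0,0,25,0,0,0,42, 0,0,25,0,0,0,42]' 50
python3 -m creep '[0,20,0,0,0,0,42, 0,35,0,0,0,0,42, 0,40,0,0,0,0,42, 0,40,0,0,0,0,42, -1,40,0,0,0,0,42, -1,40,0,0,0,0,42, -1,40,0,0,0,0,42, -1,40,0,0,0,0,42]'
python3 -m creep '[0,40,0,0,0,0,42, 0,33,0,0,0,0,42, 0,20,0,0,0,0,42, 0,0,0,0,0,0,42, 0,0,-15,0,0,0,42, 0,0,-20,0,0,0,42, 0,0,-15,0,0,0,42, 0,0,-5,0,0,0,42]'
python3 -m creep '[0,0,-3,0,0,0,42, 0,0,0,0,0,0,42, 0,0,0,0,0,0,42, 0,0,0,0,0,0,42, 0,0,0,0,0,0,42, 0,0,0,0,0,0,42, 0,0,0,0,0,0,42, 0,0,0,0,0,0,42]'
```

```text
t: 29.25
position: [558.3, -336.3, 204.8]
tcp_rot: [[-0.958, 0.288, -0.001], [0.288, 0.958, 0.001], [0.001, 0.0, -1.0]]
ft_force: [0.1, 0.6, -1.2]
finger_gap: 46.7
grasp_force: 51.9
t: 30.05
position: [554.3, -39.9, 204.5]
tcp_rot: [[-0.958, 0.288, 0.0], [0.288, 0.958, -0.0], [-0.0, 0.0, -1.0]]
ft_force: [-0.7, -0.6, -3.2]
finger_gap: 46.8
grasp_force: 52.0
t: 30.85
position: [554.1, 50.9, 148.0]
tcp_rot: [[-0.958, 0.288, -0.002], [0.288, 0.958, -0.0], [0.002, -0.001, -1.0]]
ft_force: [-0.6, 0.4, -1.4]
finger_gap: 46.7
grasp_force: 52.1
t: 31.65
position: [554.6, 51.5, 145.9]
tcp_rot: [[-0.958, 0.288, 0.0], [0.288, 0.958, 0.0], [0.0, 0.0, -1.0]]
ft_force: [-0.5, 0.5, -2.1]
finger_gap: 46.7
grasp_force: 52.1
```

```bash

python3 -m creep '[0,0,-1,0,0,0,42, 0,0,-1,0,0,0,42, 0,0,0,0,0,0,42, 0,0,0,0,0,0,42, 0,0,0,0,0,0,42, 0,0,0,0,0,0,42, 0,0,0,0,0,0,42, 0,0,0,0,0,0,42]'
```

```text
t: 32.45
position: [554.8, 51.5, 144.7]
tcp_rot: [[-0.958, 0.288, 0.001], [0.288, 0.958, -0.0], [-0.001, 0.0, -1.0]]
ft_force: [-4.0, 0.9, 11.4]
finger_gap: 47.0
grasp_force: 53.5
```

```bash

python3 -m creep '[0,0,0,0,0,0,60, 0,0,0,0,0,0,85, 0,0,0,0,0,0,85, 0,0,0,0,0,0,85, 0,0,20,0,0,0,85, 0,0,40,0,0,0,85, 0,0,40,0,0,0,85, 0,0,5,0,0,0,85]'
python3 -m creep '[-9,-38,0,0,0,0,85, -9,-42,0,0,0,0,85, -9,-42,0,0,0,0,85, -9,-42,0,0,0,0,85, -9,-42,0,0,0,0,85, -9,-42,0,0,0,0,85, -9,-42,0,0,0,0,85, -9,-40,0,0,0,0,85]'
python3 -m creep '[-5,-32,0,0,0,0,85, -4,-22,0,0,0,0,85, 0,0,0,0,0,0,85, 0,0,-25,0,0,0,85, 0,0,-40,0,0,0,85, 0,0,-30,0,0,0,85, 0,0,-10,0,0,0,85, 0,0,0,0,0,0,85]'
```

```text
t: 33.25
position: [556.0, 51.5, 253.1]
tcp_rot: [[-0.958, 0.288, 0.006], [0.288, 0.958, -0.0], [-0.006, 0.001, -1.0]]
ft_force: [1.2, 0.4, -1.1]
finger_gap: 84.9
grasp_force: 0.0
t: 34.05
position: [481.9, -280.3, 248.3]
tcp_rot: [[-0.958, 0.288, -0.0], [0.288, 0.958, 0.0], [0.0, 0.0, -1.0]]
ft_force: [0.1, -0.0, 0.2]
finger_gap: 84.9
grasp_force: 0.0
t: 34.85
position: [473.3, -331.7, 143.0]
tcp_rot: [[-0.958, 0.287, -0.002], [0.287, 0.958, 0.002], [0.002, 0.001, -1.0]]
ft_force: [-0.1, -1.4, 0.7]
finger_gap: 84.9
grasp_force: 0.0
```

```bash

python3 -m creep '[0,0,0,0,0,0,20, 0,0,0,0,0,0,20, 0,0,0,0,0,0,20, 0,0,0,0,0,0,20, 0,0,0,0,0,0,20, 0,0,0,0,0,0,20, 0,0,15,0,0,0,20, 0,0,35,0,0,0,20]' 50
python3 -m creep '[3,20,10,0,0,0,20, 5,35,0,0,0,0,20, 6,40,0,0,0,0,20, 6,42,0,0,0,0,20, 6,42,0,0,0,0,20, 6,40,0,0,0,0,20, 5,34,0,0,0,0,20, 3,19,0,0,0,0,20]'
python3 -m creep '[0,0,-10,0,0,0,20, 0,0,-20,0,0,0,20, 0,0,-17,0,0,0,20, 0,0,-8,0,0,0,20, 0,0,-3,0,0,0,20, 0,0,0,0,0,0,20, 0,0,0,0,0,0,20, 0,0,0,0,0,0,20]'
```

```text
t: 35.65
position: [472.7, -331.7, 192.4]
tcp_rot: [[-0.958, 0.288, -0.003], [0.288, 0.958, 0.003], [0.004, 0.002, -1.0]]
ft_force: [0.3, -0.5, -0.3]
finger_gap: 25.0
grasp_force: 49.1
t: 36.45
position: [513.2, -57.4, 203.7]
tcp_rot: [[-0.958, 0.286, -0.0], [0.286, 0.958, 0.001], [0.0, 0.0, -1.0]]
ft_force: [0.5, 0.6, -1.1]
finger_gap: 25.0
grasp_force: 49.3
t: 37.25
position: [513.9, -60.7, 146.5]
tcp_rot: [[-0.958, 0.288, 0.001], [0.288, 0.958, -0.0], [-0.001, -0.0, -1.0]]
ft_force: [0.8, -0.4, -1.6]
finger_gap: 24.4
grasp_force: 49.3
```

```bash

python3 -m creep '[0,0,-1,0,0,0,20, 0,0,-1,0,0,0,20, 0,0,-1,0,0,0,20, 0,0,0,0,0,0,20, 0,0,0,0,0,0,20, 0,0,0,0,0,0,20, 0,0,0,0,0,0,20, 0,0,0,0,0,0,20]'
```

```text
t: 38.05
position: [514.0, -60.7, 144.5]
tcp_rot: [[-0.958, 0.288, 0.002], [0.288, 0.958, -0.001], [-0.002, -0.0, -1.0]]
ft_force: [-6.6, -0.7, 25.8]
finger_gap: 25.4
grasp_force: 52.4
```

```bash

python3 -m creep '[0,0,1,0,0,0,20, 0,0,0,0,0,0,60, 0,0,0,0,0,0,85, 0,0,0,0,0,0,85, 0,0,0,0,0,0,85, 0,0,25,0,0,0,85, 0,0,40,0,0,0,85, 0,0,40,0,0,0,85]'
python3 -m creep '[-14,-30,0,0,0,0,85, -18,-38,0,0,0,0,85, -18,-38,0,0,0,0,85, -18,-38,0,0,0,0,85, -18,-38,0,0,0,0,85, -18,-38,0,0,0,0,85, -14,-28,0,0,0,0,85, -8,-19,0,0,0,0,85]'
python3 -m creep '[0,0,0,0,0,0,85, 0,0,-20,0,0,0,85, 0,0,-30,0,0,0,85, 0,0,-22,0,0,0,85, 0,0,-8,0,0,0,85, 0,0,0,0,0,0,85, 0,0,0,0,0,0,85, 0,0,0,0,0,0,85]'
```

```text
t: 38.85
position: [513.2, -60.4, 249.9]
tcp_rot: [[-0.958, 0.288, -0.001], [0.288, 0.958, 0.0], [0.001, -0.0, -1.0]]
ft_force: [1.3, -0.5, -0.3]
finger_gap: 85.2
grasp_force: 0.0
t: 39.65
position: [386.4, -329.3, 248.8]
tcp_rot: [[-0.957, 0.289, -0.0], [0.289, 0.957, -0.0], [0.0, -0.0, -1.0]]
ft_force: [0.4, -1.3, 0.8]
finger_gap: 84.9
grasp_force: 0.0
t: 40.45
position: [388.1, -327.8, 169.9]
tcp_rot: [[-0.958, 0.288, 0.001], [0.288, 0.958, -0.001], [-0.001, -0.001, -1.0]]
ft_force: [-0.0, 0.8, -0.2]
finger_gap: 85.1
grasp_force: 0.0
```

```bash

python3 -m creep '[0,0,-3,0,0,0,85, 0,0,0,0,0,0,26, 0,0,0,0,0,0,26, 0,0,0,0,0,0,26, 0,0,0,0,0,0,26, 0,0,0,0,0,0,26, 0,0,0,0,0,0,26, 0,0,10,0,0,0,26]' 50
python3 -m creep '[0,0,25,0,0,0,26, 0,20,25,0,0,0,26, 0,35,0,0,0,0,26, 3,40,0,0,0,0,26, 4,40,0,0,0,0,26, 5,40,0,0,0,0,26, 5,40,0,0,0,0,26, 5,40,0,0,0,0,26]'
python3 -m creep '[10,35,0,0,0,0,26, 16,28,0,0,0,0,26, 20,16,0,0,0,0,26, 13,7,0,0,0,0,26, 6,2,0,0,0,0,26, 0,0,-10,0,0,0,26, 0,0,-20,0,0,0,26, 0,0,-17,0,0,0,26]'
python3 -m creep '[0,0,-8,0,0,0,26, 0,0,-3,0,0,0,26, 0,0,0,0,0,0,26, 0,0,0,0,0,0,26, 0,0,0,0,0,0,26, 0,0,0,0,0,0,26, 0,0,0,0,0,0,26, 0,0,0,0,0,0,26]'
```

```text
t: 41.25
position: [387.2, -327.1, 175.3]
tcp_rot: [[-0.958, 0.288, -0.001], [0.288, 0.958, 0.002], [0.002, 0.001, -1.0]]
ft_force: [1.0, 0.2, -2.9]
finger_gap: 30.8
grasp_force: 49.9
t: 42.05
position: [409.4, -71.0, 226.4]
tcp_rot: [[-0.958, 0.288, 0.0], [0.288, 0.958, -0.0], [-0.0, -0.0, -1.0]]
ft_force: [0.6, 0.2, -1.7]
finger_gap: 30.5
grasp_force: 50.3
t: 42.85
position: [473.7, 14.6, 177.6]
tcp_rot: [[-0.957, 0.289, -0.001], [0.289, 0.957, -0.0], [0.001, -0.0, -1.0]]
ft_force: [-0.1, -0.2, -2.5]
finger_gap: 31.1
grasp_force: 50.4
t: 43.65
position: [474.6, 15.5, 168.0]
tcp_rot: [[-0.958, 0.288, 0.0], [0.288, 0.958, -0.0], [-0.0, 0.0, -1.0]]
ft_force: [0.2, -0.6, -3.0]
finger_gap: 31.0
grasp_force: 50.4
```

```bash

python3 -m creep '[0,0,-1,0,0,0,26, 0,0,-1,0,0,0,26, 0,0,0,0,0,0,26, 0,0,0,0,0,0,26, 0,0,0,0,0,0,26, 0,0,0,0,0,0,26, 0,0,0,0,0,0,26, 0,0,0,0,0,0,26]'
```

```text
t: 44.45
position: [474.8, 15.5, 166.1]
tcp_rot: [[-0.958, 0.288, 0.001], [0.288, 0.958, 0.0], [-0.001, 0.0, -1.0]]
ft_force: [-0.0, 1.6, 5.2]
finger_gap: 30.9
grasp_force: 51.2
```

```bash

python3 -m creep '[0,0,0,0,0,0,60, 0,0,0,0,0,0,85, 0,0,0,0,0,0,85, 0,0,0,0,0,0,85, 0,0,20,0,0,0,85, 0,0,40,0,0,0,85, 0,0,40,0,0,0,85, 0,0,20,0,0,0,85]'
python3 -m creep '[-10,-30,0,0,0,0,85, -10,-40,0,0,0,0,85, -10,-40,0,0,0,0,85, -10,-40,0,0,0,0,85, -10,-40,0,0,0,0,85, -10,-40,0,0,0,0,85, -10,-30,0,0,0,0,85, 0,0,0,0,0,0,85]'
python3 - <<'E'
from h import *
im,d=grab_frame('top');cv2.imwrite('pics/top3.png',im[...,::-1]);P=cloud('top',d)
def circ(zl,zh,cen,r=60):
    s=(P[...,2]>zl)&(P[...,2]<zh)&(np.hypot(P[...,0]-cen[0],P[...,1]-cen[1])<r)&(d>0)
    q=P[s][:,:2].astype(np.float32);return (len(q),)+cv2.minEnclosingCircle(q) if len(q) else None
print('amber',circ(117,135,(470,15),30));print('tub',circ(93,110,(551,50),30));print('flask',circ(95,130,(520,-60),40));print('jar',circ(95,120,(479,340),50))
print('beaker',circ(60,100,(750,215),60),'mortar',circ(35,60,(755,-266),60))
E
```

```text
t: 45.25
position: [475.1, 15.4, 288.8]
tcp_rot: [[-0.958, 0.288, 0.003], [0.288, 0.958, -0.0], [-0.003, 0.0, -1.0]]
ft_force: [0.0, -0.3, -0.5]
finger_gap: 85.2
grasp_force: 0.0
t: 46.05
position: [403.8, -247.5, 285.6]
tcp_rot: [[-0.957, 0.291, -0.0], [0.291, 0.957, -0.001], [0.0, -0.001, -1.0]]
ft_force: [0.1, -0.1, -0.1]
finger_gap: 85.2
grasp_force: 0.0
amber (156, (475.120361328125, 14.735410690307617), 15.674332618713379)
tub (320, (553.6967163085938, 51.15089797973633), 24.176719665527344)
flask (120, (513.252685546875, -62.178741455078125), 14.247771263122559)
jar (296, (478.9383850097656, 338.8821105957031), 21.788257598876953)
beaker (234, (744.5407104492188, 218.5646209716797), 31.92629623413086) mortar (364, (746.32470703125, -249.49363708496094), 41.68035125732422)
```

View pics/top3.png

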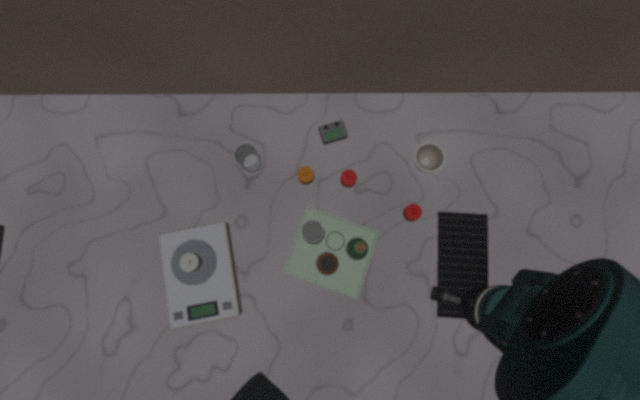

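All three bottles are back within about 1 mm: tub (313,231), flask (357,247), amber (327,264). The jar is on the pan at (190,262), the beaker and mortar are unmoved, and the arm is clear.

```bash
python3 -c "
from plant import *
print(sign_off())"
```

```text
the job is handed in; nothing more can be done
None
```

The job is handed in: by the last top-camera measurement the jar stands within about 1 mm of the pan centre, all three bottles are back within about 1 mm of their starting spots, and the beaker and mortar have not moved; no verdict came back from the judge.

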